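Seat the die board in its notches and latch it

TASK

Push the plywood board that carries the two dies along its rails by its raised end batten until it drops into the locating notches and its top lies flush with the side cheeks. Then push the small swinging catch across over the board as far as it goes. Push gently, with the fingers only, never forcing a part that has come to its stop, and lift nothing: do not touch or topple the dies on the board, and leave everything else on the bench where it stands.

Things in the scene. Friction and masses are not known exactly. Their poses are not given: they have to be found in the camera images.
- stand: Grey and steel stand fixed to the bench, 165 mm wide (its x), 300 long (its y, -120 to +180); origin on the bench top. Two steel rails (tops 38 mm above the bench, at x = 40 to 70 mm either side, open between) run along y between upright cheeks 57 mm tall. Each rail has two notches, 17 wide, 8 deep, at y = -70 and +70. The board slides toward -y (the robot's right, give or take the yaw).
- board_home (a point): Fixed point on the stand where the board's origin lies when it is seated in the notches (stand x = 0, y = 0, 42 mm above the bench); 2.5 mm of play each way along and across the rails.
- board: Loose plywood board, about 0.5 kg, 136 x 180 x 15 mm (x, y, z), between the cheeks, axes as the stand's. Origin: centre of its underside, 50 mm above the bench while sliding, 42 when seated. It rides on two 12 mm steel cross dowels at its y = -70 and +70 mm. Starts 30 to 90 mm short of home, toward the stand's +y. A batten 110 x 14 x 20 mm (x, y, z) stands on its +y end.
- push_face (a point): Centre of the board's end face at its +y end, where to push: 90 mm from its origin, 17 mm above its underside; batten and board form one upright face 35 mm tall. Sliding takes about 1 to 8 N. At up to 40 mm/s the board drops 8 mm at home and stops hard there; much faster, it may skip the notches or the jolt may topple a die. This end may settle fully only when the push is let off.
- catch (a joint): Swinging catch on the robot's side of the stand, rad: 0 = open, its bar along the cheek toward the stand's +y, clear of the board (starts 0 to 0.2); 1.57 = at its stop, across over the seated board, pointing to the stand's +x. Stays where it is left; takes 1 to 3 N at the peg. The bar runs 2 mm above the cheek, so it passes over the board only when that is seated.
- catch_pivot (a point): Fixed point on the catch's upright pivot axis, at the underside of its bar, 59 mm above the bench (stand x = -92, y = -20 mm).
- catch_peg (a point): Centre of the top of the upright black peg, 12 mm diameter, 30 tall, on the catch's steel bar (14 wide, 6 thick, 62 long), 45 mm from the pivot axis; peg top 95 mm, bar top 65 mm above the bench. Push the peg sideways round the pivot.
- die_0: Steel crimp die segment 37 x 36 x 56 mm standing on the far half of the board, toward the -y end; origin centre of its underside. Not to be touched.
- die_1: Steel crimp die segment 37 x 36 x 56 mm standing on the far half of the board, near its middle; origin centre of its underside. Not to be touched.
- die_2: A third die segment, 37 x 36 x 56 mm, standing on the bench beyond the stand; loose bystander.
- pbox_c: Small brown carton 51 x 66 x 46 mm standing on the bench beyond the stand; loose bystander.

How it is judged:
By the outcome, as a careful person would: the job done as asked, in the order asked, and still so for the second after the job is handed in, with the robot touching nothing.
It also fails if it takes over 61 s, if anything falls off the work surface, if the arm or the gripper's body presses on something with over 40 N, if the wrist force passes 120 N, or if a joint passes its speed limit or range.

ROBOT

A 6-joint arm with a two-finger parallel gripper is mounted at the origin on a cart in front of the work surface, level with it; the furniture and walls round the work are solid. World frame = base frame: x ahead of the robot, y to its left, z up, the work surface at z = 0. Lengths are in m, angles in degrees, forces in N, time in s.
With the tool pointing down it reaches from about 0.4 to 0.825 m from the base axis. Payload 7 kg.
Tool frame: the origin (TCP) lies midway between the tips of the shut fingers; the grasp point (between the pads) lies 19 mm behind it (r.grasp_offset is the distance from the TCP to the grasp point, in m); z points along the fingers, x is the direction in which the jaws open and shut, and the axes are right-handed (so a half turn about z gives the same grasp; the last joint's range is limited). The gripper opens to 88 mm and grips with 3 to 60 N. Pads are 19 mm wide; open, the fingers measure 130 mm over their backs; the gripper's body (78 mm by 193 mm) begins 47 mm behind the grasp point.
Start: joints at [-52.764, 20.546, 0.682, 0, -70.136, -16.507], TCP at [0.239, -0.631, 0.227] pointing down, gripper open.
Joint ranges: [-176.03, 176.03], [-82.01, 121.73], [-58.28, 71.71], [-173.87, 95.51], [-174.79, -0.11], [-173.66, 173.66]. Speed limits (degrees/s): [136.94, 136.94, 172.46, 180, 180, 180].

INTERFACE

Orientations are given as [roll, pitch, yaw] about the fixed x, y, z axes, in that order (R = Rz(yaw) Ry(pitch) Rx(roll)).
In Python, from plant import r gives the robot as it stands.
- The arm moves only by the tool step_arm, never from a script. Its argument "deltas" is a list of rows, each a list of 7 numbers: the turn, a rotation vector about the tool's x, y, z in rad, then the shift along the tool's x, y, z in mm, then the opening, from -1 (shut) to 1 (fully open), so that 0 is half open. In form: [[ax, ay, az, x, y, z, grip], ...]. A call has 1 to 10 rows; each row shifts and turns the pose as measured when the row begins, along the tool's axes as they then stand; what a row does not reach is not made up. A row lasts 1/10 s, in which the tool goes at most 50 mm and 8.59 degrees, less where a joint would pass 70% of its speed; a pose out of reach is approached as far as the arm can. A call with a gripper value outside its range is refused whole. The fingers move at their own pace and stop on an object; "squeeze" is the grip in N (left out, the last holds). Time passes only in rows, so rows that do not move let the fingers close. It gives the time, the measured TCP pose, the force and the opening at its end, in the units of the state.
- r.get_state(): the state, without advancing time (a new reading comes with each control period).
- r.capture(name): name is "scene" or "top" or "wrist"; returns the picture (400x640x3 uint8, red, green, blue); there is no depth.
- r.camera_info(name): a dict with "vertical_fov" (degrees; the focal length in pixels is half the picture's height over the tangent of half this angle, whatever the lens; pixels are square), "cx", "cy" (the principal point, pixels), "view" (4x4, takes a point from world to camera coordinates). Camera axes: x right, y down, z forward; pixel columns grow to the right and rows downward; lengths in m; the calibration is good to about 2 mm. A picture is of the moment at which its call begins: read the wrist's pose just before it. camera_info takes no time and is no camera call; for the wrist camera it gives the pose at the moment of the call.
- r.close_job(): hands the job in, once; it reports no verdict.
The state is a dict: "time_s": time; "joints": joint angles; "qd": joint speeds; "joint_torque": joint torques, N m; "tcp_pos": TCP position; "eef_rot": TCP orientation; "contact_force": force on the tool from outside, world axes, zero at the start; "moment": the same for the moment, N m; "gripper_width": finger opening in m.
Only numpy, scipy, OpenCV 4.12 (cv2) and the standard library are available. Lean on these libraries where they do the work, as an engineer would, in place of code of your own. Each camera call takes 0.05 s, during which the arm holds its last target.

## Working session

There is one attempt and no reset: what is moved stays moved. The work goes in short steps, Python scripts to look and compute and a tool call to move; the robot and the scene stay as the last step left them, time stands still between calls to the robot, and variables do not carry over. Pictures are saved under pics/ and viewed, and the job is handed in when it is done.

Besides the shell and the picture viewer there is one more tool, called by a JSON object that holds its "fn" and its "kwargs", one argument or row to a line. step_arm: Moves the arm, as the interface text tells. Its arguments: {"type":"object","properties":{"deltas":{"type":"array","items":{"type":"array","items":{"type":"number"}}},"squeeze":{"type":"number"}},"required":["deltas"]}

```bash
mkdir -p pics; ls; python3 - <<'E'
from plant import r
import cv2,json
print(r.get_state())
for n in ("scene","top","wrist"):
    i=r.camera_info(n);print(n,i)
    cv2.imwrite(f"pics/{n}0.png",r.capture(n)[:,:,::-1])
E
```

```text
pics
{'time_s': 0.0, 'joints': array([-5.27620994e+01,  2.05885698e+01,  6.31576434e-01, -2.13172121e-02,
       -7.01350403e+01, -1.65063029e+01]), 'qd': array([-0.15205128, -0.03546676, -0.08135315, -0.01680625, -0.03115921,
        0.05967931]), 'joint_torque': array([-5.42303678e-04, -5.82724357e+01,  2.93059194e+01,  6.99701786e+00,
        7.06247418e-03, -1.53426822e-04]), 'tcp_pos': array([ 0.23873309, -0.63082781,  0.22563457]), 'eef_rot': array([-1.79993062e+02, -9.39350671e-02,  1.10724332e+02]), 'contact_force': array([ 0.84738147,  0.60510396, -0.51895737]), 'moment': array([-0.04754812,  0.02272024,  0.06998401]), 'gripper_width': 0.08760932382282229}
scene {'vertical_fov': 43.43711499736707, 'cx': 318.8193204619983, 'cy': 205.0249843286183, 'view': array([[-0.53259293, -0.84618702, -0.01767223,  0.53215358],
       [-0.36632322,  0.24928747, -0.89647256,  0.20962212],
       [ 0.76298891, -0.4709812 , -0.44274669,  0.72142599],
       [ 0.        ,  0.        ,  0.        ,  1.        ]])}
top {'vertical_fov': 56.92834195950441, 'cx': 315.00858968826805, 'cy': 195.95842327837764, 'view': array([[ 0.02826278, -0.99959898,  0.00175683,  0.25407027],
       [-0.99245271, -0.02827045, -0.11932478,  0.5991485 ],
       [ 0.1193266 ,  0.00162888, -0.99285372,  0.88254957],
       [ 0.        ,  0.        ,  0.        ,  1.        ]])}
wrist {'vertical_fov': 67.24695288912473, 'cx': 317.94311417580036, 'cy': 202.17560711353102, 'view': array([[-0.35315818,  0.93556154,  0.00197753,  0.67478975],
       [ 0.90264738,  0.34017639,  0.26364318, -0.03304193],
       [ 0.24598171,  0.09489276, -0.96461825,  0.38984555],
       [ 0.        ,  0.        ,  0.        ,  1.        ]])}
```

View pics/scene0.png

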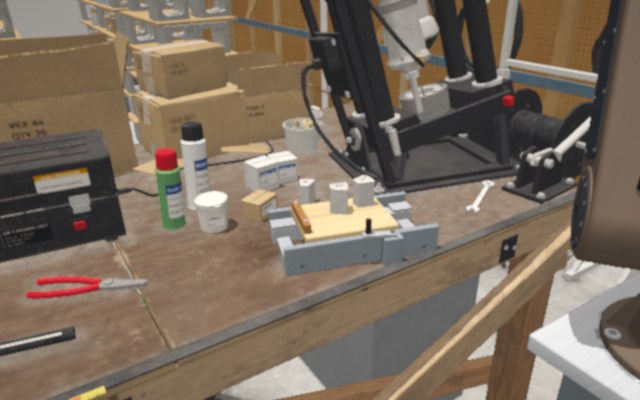

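View pics/top0.png

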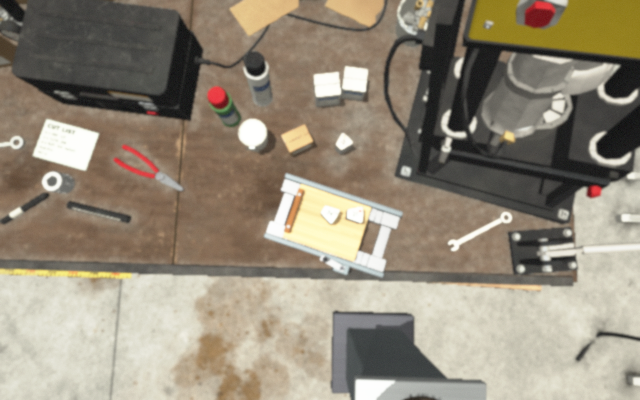

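The top view shows the stand around (335,225), with the batten at its left end (about 293,210), the dies at (330,214) and (355,215), and the catch at about (335,265). I'll zoom in for accurate corners.

```bash
python3 - <<'E'
import cv2
a=cv2.imread("pics/top0.png")[165:285,250:415]
cv2.imwrite("pics/top0z.png",cv2.resize(a,None,fx=4.8,fy=4.8,interpolation=cv2.INTER_CUBIC))
a=cv2.imread("pics/scene0.png")[165:285,250:450]
cv2.imwrite("pics/scene0z.png",cv2.resize(a,None,fx=4,fy=4,interpolation=cv2.INTER_CUBIC))
E
```

```text
(no output)
```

View pics/top0z.png

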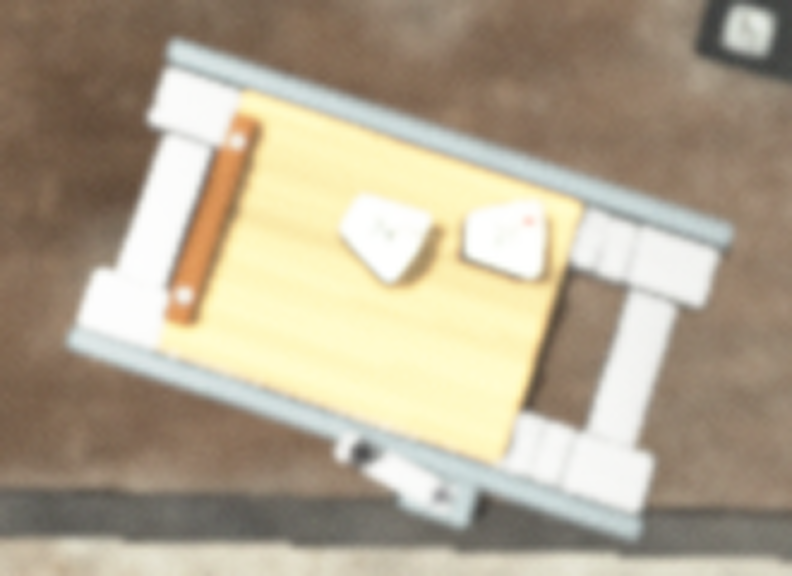

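View pics/scene0z.png

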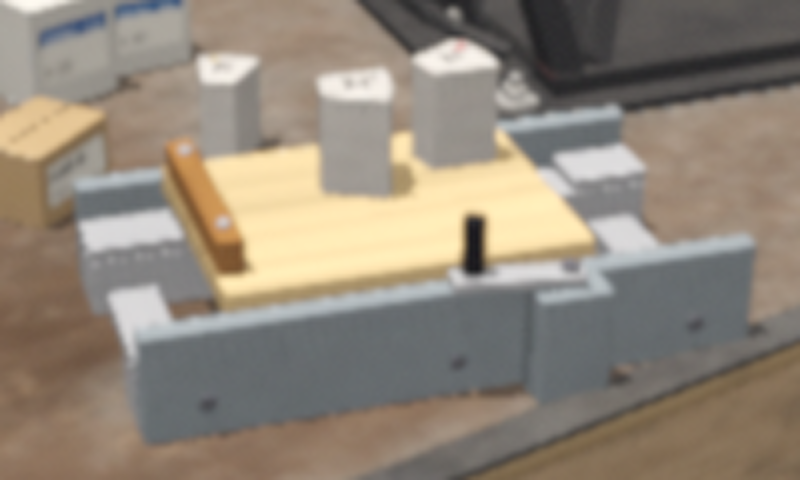

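View pics/wrist0.png

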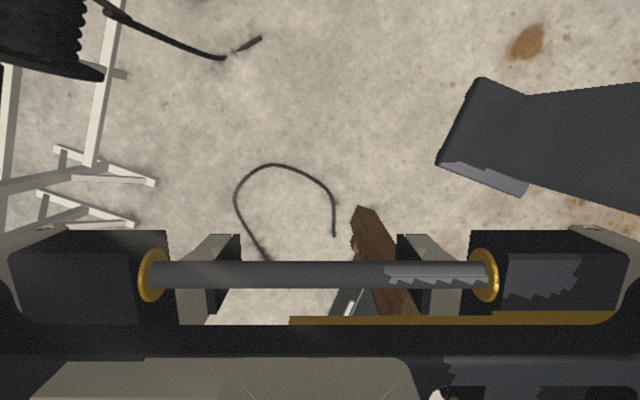

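```bash
cat > h.py <<'E'
import numpy as np
from plant import r
from scipy.optimize import least_squares
def proj(n,P,info=None):
    i=info or r.camera_info(n);f=200/np.tan(np.radians(i['vertical_fov']/2))
    P=np.atleast_2d(P);c=P@i['view'][:3,:3].T+i['view'][:3,3]
    return np.c_[f*c[:,0]/c[:,2]+i['cx'],f*c[:,1]/c[:,2]+i['cy']]
def back(n,uv,z):
    i=r.camera_info(n);f=200/np.tan(np.radians(i['vertical_fov']/2))
    R=i['view'][:3,:3];o=-R.T@i['view'][:3,3]
    d=R.T@np.array([(uv[0]-i['cx'])/f,(uv[1]-i['cy'])/f,1]);return o+d*(z-o[2])/d[2]
def S2W(p,s):
    p=np.atleast_2d(p);c,n=np.cos(s[2]),np.sin(s[2])
    return np.c_[s[0]+c*p[:,0]-n*p[:,1],s[1]+n*p[:,0]+c*p[:,1],p[:,2]]
def W2S(p,s):
    p=np.atleast_2d(p)-[s[0],s[1],0];c,n=np.cos(s[2]),np.sin(s[2])
    return np.c_[c*p[:,0]+n*p[:,1],-n*p[:,0]+c*p[:,1],p[:,2]]
zt=lambda x,y:((x+.5)/4.8+249.5,(y+.5)/4.8+164.5)
zs=lambda x,y:((x+.5)/4+249.5,(y+.5)/4+164.5)
E
cat > fit.py <<'E'
from h import *
C=[[.0825,.18,.057],[.0825,-.12,.057],[-.0825,-.12,.057],[-.0825,.18,.057]]
T=np.array([zt(175,38),zt(733,226),zt(640,538),zt(68,345)])
Sc=np.array([zs(77,183),zs(620,108),zs(755,238),zs(138,342)])
f=lambda s:np.r_[(proj('top',S2W(C,s))-T).ravel(),(proj('scene',S2W(C,s))-Sc).ravel()]
q=least_squares(f,[.5,0,-.3],loss='soft_l1');s=q.x
qt=least_squares(lambda s:f(s)[:8],s).x
print(s,np.degrees(s[2]),f(s).round(1),qt)
np.save('s.npy',s)
# board: batten top outer line; board z
for nm,p,z in [('bat tl',(235,115),.085),('bat bl',(167,318),.085),('bat tr',(260,122),.085),('bat br',(193,324),.085),
  ('board right far',(583,205),.065),('board right near',(505,460),.065),('board left far',(243,90),.065),('peg',(362,452),.095),('pivot',(440,495),.065),('bar end',(338,447),.065),
  ('die1',(388,225),.121),('die0',(510,240),.121)]:
    print(nm,(W2S(back('top',zt(*p),z),s)*1000).round(1),back('top',zt(*p),z).round(3))
E
python3 fit.py
```

```text
[ 0.51369629  0.19606339 -0.29582055] -16.94926874853081 [-0.3 -0.1  0.6 -0.3 -0.3  0.6 -0.5  0.2 -0.8 -1.4 -0.6 -1.   1.3  1.1
  0.4 -0.9] [ 0.51398785  0.19573179 -0.2952689 ]
bat tl [[ 51.4 135.   85. ]] [0.602 0.31  0.085]
bat bl [[-53.1 134.1  85. ]] [0.502 0.34  0.085]
bat tr [[ 52.1 122.2  85. ]] [0.599 0.298 0.085]
bat br [[-51.8 121.2  85. ]] [0.499 0.327 0.085]
board right far [[ 66.3 -43.   65. ]] [0.565 0.136 0.065]
board right near [[-65.9 -44.5  65. ]] [0.438 0.173 0.065]
board left far [[ 67.1 137.   65. ]] [0.618 0.308 0.065]
peg [[-83.5  24.6  95. ]] [0.441 0.244 0.095]
pivot [[-92.2 -19.5  65. ]] [0.42  0.204 0.065]
bar end [[-86.1  35.3  65. ]] [0.442 0.255 0.065]
die1 [[ 20.8  47.3 121. ]] [0.547 0.235 0.121]
die0 [[ 32.3  -9.  121. ]] [0.542 0.178 0.121]
```

The stand pose fits both views within about 1 px: (0.514, 0.196), yaw -17°. The push face is at stand y ≈ 136 mm, about 46 mm short of home. Next I'll check obstacles near the path and work out the target poses.

```bash
python3 - <<'E'
from h import *
s=np.load('s.npy')
for n,p,z in [('bracket',(540,250),.05),('lever base',(515,235),.1),('plate corner',(400,175),.0),('plate r',(560,215),0),('red knob',(595,190),.1),('edge',(320,268),0),('cup',(252,135),.06),('carton',(298,138),.046),('die2',(343,143),.056),('col',(410,165),.2),('yellow',(470,40),.4)]:
    print(n,back('top',p,z).round(3))
for n,p in [('push pre',(0,.165,.06)),('push pre hi',(0,.165,.2)),('home face',(0,.09,.06))]: print(n,S2W(p,s).round(3))
E
```

```text
bracket [ 0.474 -0.275  0.05 ]
lever base [ 0.507 -0.189  0.1  ]
plate corner [0.657 0.051 0.   ]
plate r [ 0.565 -0.361  0.   ]
red knob [ 0.616 -0.378  0.1  ]
edge [0.413 0.253 0.   ]
cup [0.736 0.431 0.06 ]
carton [0.736 0.318 0.046]
die2 [0.723 0.205 0.056]
col [0.642 0.077 0.2  ]
yellow [0.802 0.033 0.4  ]
push pre [[0.562 0.354 0.06 ]]
push pre hi [[0.562 0.354 0.2  ]]
home face [[0.54  0.282 0.06 ]]
```

{"fn": "step_arm", "kwargs": {
  "deltas": [
    [0, 0, 0, 10, 8, -10, 0],
    [0, 0, 0, 28, 20, -12, 0],
    [0, 0, 0, 32, 24, -12, 0],
    [0, 0, 0, 32, 24, -12, 0],
    [0, 0, 0, 32, 24, -8, 0],
    [0, 0, 0, 32, 24, -6, 0],
    [0, 0, 0, 32, 24, 0, 0],
    [0, 0, 0, 32, 24, 0, 0],
    [0, 0, 0, 32, 24, 0, 0],
    [0, 0, 0, 32, 24, 0, 0]
  ]
}}

```text
time_s: 1.15
tcp_pos: [0.3415, -0.2648, 0.2903]
eef_rot: [179.8, -0.2, 110.4]
contact_force: [0.9, 0.3, 0.6]
gripper_width: 0.044
```

{"fn": "step_arm", "kwargs": {
  "deltas": [
    [0, 0, 0, 32, 28, 0, 0],
    [0, 0, 0, 32, 28, 0, 0],
    [0, 0, 0, 32, 28, 0, 0],
    [0, 0, 0, 32, 28, 0, 0],
    [0, 0, 0, 32, 28, 0, 0],
    [0, 0, 0, 32, 28, 0, 0],
    [0, 0, 0, 32, 28, 0, 0],
    [0, 0, 0, 32, 28, 0, 0],
    [0, 0, 0, 32, 28, 0, 0],
    [0, 0, 0, 32, 28, 0, 0]
  ]
}}

```text
time_s: 2.15
tcp_pos: [0.4888, 0.1529, 0.3023]
eef_rot: [178.9, -0.1, 110.6]
contact_force: [0.1, -0.7, 1.2]
gripper_width: 0.0439
```

{"fn": "step_arm", "kwargs": {
  "deltas": [
    [0, 0, -0.1, 20, 10, 0, 0],
    [0, 0, -0.1, 20, 10, 0, 0],
    [0, 0, -0.1, 20, 10, 0, 0],
    [0, 0, -0.1, 20, 10, 0, 0],
    [0, 0, -0.1, 20, 10, 0, 0],
    [0, 0, -0.1, 0, 0, 0, 0],
    [0, 0, -0.1, 0, 0, 0, 0],
    [0, 0, -0.1, 0, 0, 0, 0],
    [0, 0, -0.1, 0, 0, 0, 0]
  ]
}}

```text
time_s: 3.05
tcp_pos: [0.4717, 0.2745, 0.306]
eef_rot: [179.1, 0.8, 164.6]
contact_force: [-0.7, 0.8, -0.3]
gripper_width: 0.044
```

{"fn": "step_arm", "kwargs": {
  "deltas": [
    [0.008, 0.007, 0.013, -16, 25, 10, 0],
    [0.008, 0.007, 0.013, -16, 25, 25, 0],
    [0, 0, 0, -16, 25, 30, 0],
    [0, 0, 0, -16, 24, 30, 0],
    [0, 0, 0, 0, 0, 30, 0],
    [0, 0, 0, 0, 0, 10, 0],
    [0, 0, 0, 0, 0, 0, 0]
  ]
}}

```text
time_s: 3.75
tcp_pos: [0.5616, 0.3571, 0.175]
eef_rot: [179.6, 0.2, 163.5]
contact_force: [-0.1, 0.0, 0.5]
gripper_width: 0.0437
```

```bash
python3 - <<'E'
from h import *
import cv2
s=np.load('s.npy');st=r.get_state();print(st['tcp_pos'],st['eef_rot'],W2S(st['tcp_pos'],s)*1000,st['joints'])
a=r.capture('scene')[:,:,::-1][100:300,200:480];cv2.imwrite('pics/s1.png',cv2.resize(a,None,fx=2.8,fy=2.8))
E
```

```text
[0.56158537 0.3571128  0.17503105] [179.59169601   0.19711315 163.45172932] [[ -1.14096903 168.01479896 175.03104979]] [ 4.92096398e+01  2.13456686e+01 -5.05137872e+00  1.35410818e-02
 -6.31497215e+01 -6.57632763e+01]
```

View pics/s1.png

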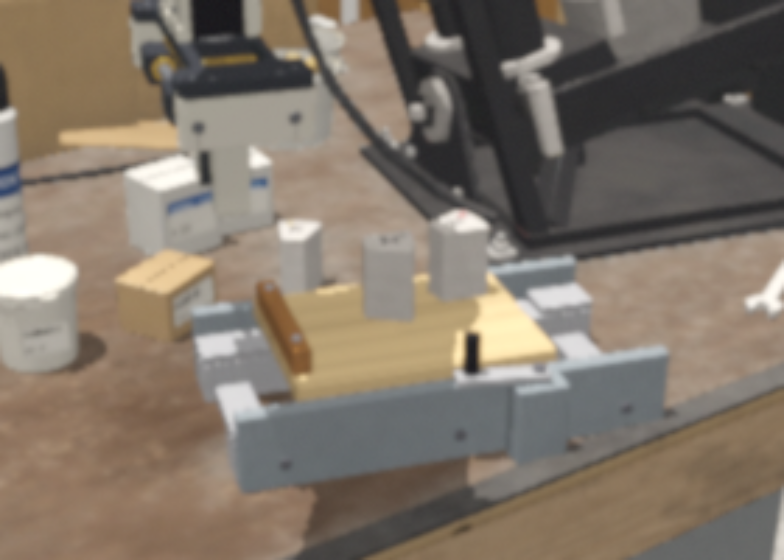

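The gripper hangs above and behind the batten (fingers at about (235,190) in the crop), and nothing lies below except the rails. I'll descend to push height.

{"fn": "step_arm", "kwargs": {
  "deltas": [
    [0.006, 0, 0.007, 0, 0, 25, 0],
    [0, 0, 0, 0, 0, 30, 0],
    [0, 0, 0, 0, 0, 25, 0],
    [0, 0, 0, 0, 0, 18, 0],
    [0, 0, 0, 0, 0, 8, 0],
    [0, 0, 0, 0, 0, 0, 0]
  ]
}}

```text
time_s: 4.4
tcp_pos: [0.5666, 0.3623, 0.0838]
eef_rot: [178.8, 0.9, 163.2]
contact_force: [-0.5, -1.0, 0.0]
gripper_width: 0.0438
```

```bash
cat > look.py <<'E'
from h import *
import cv2,sys
s=np.load('s.npy');st=r.get_state();print(st['time_s'],st['tcp_pos'],st['eef_rot'],W2S(st['tcp_pos'],s)*1000,st['contact_force'])
k=sys.argv[1]
a=r.capture('scene')[:,:,::-1][165:285,250:450];cv2.imwrite(f'pics/s{k}.png',cv2.resize(a,None,fx=4,fy=4,interpolation=cv2.INTER_CUBIC))
if len(sys.argv)>2:
    a=r.capture('top')[:,:,::-1][165:285,250:415];cv2.imwrite(f'pics/t{k}.png',cv2.resize(a,None,fx=4.8,fy=4.8,interpolation=cv2.INTER_CUBIC))
E
python3 look.py 2
```

```text
4.4 [0.56658651 0.36234677 0.08380031] [178.80939701   0.89363429 163.17621054] [[  2.11710474 174.47938195  83.80030936]] [-0.46574469 -0.96421062  0.02687915]
```

View pics/s2.png

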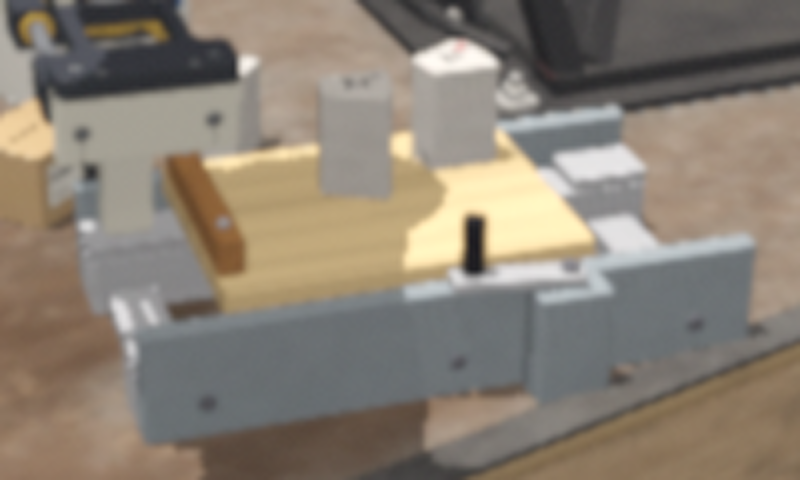

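{"fn": "step_arm", "kwargs": {
  "deltas": [
    [0.01, 0.008, 0, 0, -1, 10, 0],
    [0.01, 0.008, 0, 0, -2, 10, 0],
    [0, 0, 0, 0, -3, 5, 0],
    [0, 0, 0, 0, -3, 0, 0],
    [0, 0, 0, 0, -3, 0, 0],
    [0, 0, 0, 0, 0, 0, 0]
  ]
}}

```text
time_s: 5.05
tcp_pos: [0.5652, 0.3518, 0.0617]
eef_rot: [179.7, 0.1, 163.2]
contact_force: [-0.1, 0.6, 0.3]
gripper_width: 0.0439
```

{"fn": "step_arm", "kwargs": {
  "deltas": [
    [0, 0, 0, 0, -3, 0, 0],
    [0, 0, 0, 0, -3, 0, 0],
    [0, 0, 0, 0, -3, 0, 0],
    [0, 0, 0, 0, -3, 0, 0]
  ]
}}

```text
time_s: 5.45
tcp_pos: [0.5618, 0.3398, 0.0624]
eef_rot: [179.7, 0.1, 163.2]
contact_force: [0.4, 0.2, 0.1]
gripper_width: 0.0437
```

{"fn": "step_arm", "kwargs": {
  "deltas": [
    [0, 0, 0, 0, -3, 1, 0],
    [0, 0, 0, 0, -3, 1, 0],
    [0, 0, 0, 0, -3, 1, 0],
    [0, 0, 0, 0, -3, 1, 0],
    [0, 0, 0, 0, -3, 1, 0]
  ]
}}

```text
time_s: 5.95
tcp_pos: [0.5621, 0.3359, 0.0624]
eef_rot: [178.3, 0.6, 163.3]
contact_force: [-1.5, 7.6, 2.3]
gripper_width: 0.0439
```

```bash
python3 look.py 3 1
```

```text
5.95 [0.56209699 0.33592628 0.06242801] [178.34311129   0.58567683 163.28221448] [[  5.52482776 147.8977102   62.42801225]] [-1.46234531  7.55549483  2.31300085]
```

View pics/s3.png

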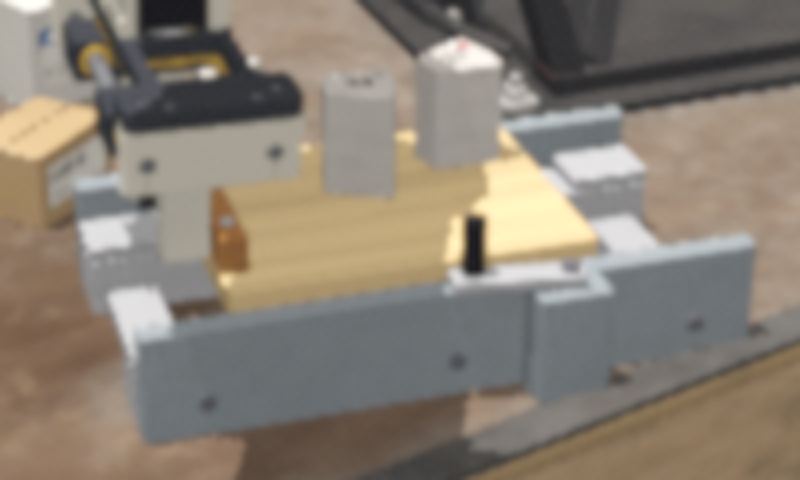

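{"fn": "step_arm", "kwargs": {
  "deltas": [
    [0.01, 0, 0, 0, -3.5, 1, 0],
    [0.01, 0, 0, 0, -3.5, 1, 0],
    [0.01, 0, 0, 0, -3.5, 1, 0],
    [0.01, 0, 0, 0, -3.5, 1, 0]
  ]
}}

```text
time_s: 6.45
tcp_pos: [0.5621, 0.332, 0.0624]
eef_rot: [179.6, 1.0, 163.3]
contact_force: [-1.4, 6.2, 2.0]
gripper_width: 0.0439
```

{"fn": "step_arm", "kwargs": {
  "deltas": [
    [0.01, 0.005, 0, 1, -4, 1, 0],
    [0.01, 0.005, 0, 1, -4, 1, 0],
    [0.01, 0.005, 0, 1, -4, 1, 0],
    [0.01, 0.005, 0, 1, -4, 1, 0],
    [0.01, 0.005, 0, 1, -4, 1, 0],
    [0.01, 0.005, 0, 1, -4, 1, 0]
  ]
}}

```text
time_s: 7.05
tcp_pos: [0.5577, 0.3251, 0.0623]
eef_rot: [-178.6, 0.0, 163.7]
contact_force: [1.8, 5.2, -0.6]
gripper_width: 0.044
```

{"fn": "step_arm", "kwargs": {
  "deltas": [
    [-0.01, 0, 0, 1, -4, 1, 0],
    [0, 0, 0.005, 0.5, -4, 1, 0],
    [0, 0, 0.005, 0.5, -4, 1, 0],
    [0, 0, 0, 0.5, -4, 1, 0],
    [0, 0, 0, 0.5, -4, 1, 0],
    [0, 0, 0, 0.5, -4, 1, 0],
    [0, 0, 0, 0.5, -4, 1, 0],
    [0, 0, 0, 0.5, -4, 1, 0]
  ]
}}

```text
time_s: 7.85
tcp_pos: [0.5567, 0.316, 0.0632]
eef_rot: [178.3, 1.1, 163.5]
contact_force: [0.1, 8.2, 1.9]
gripper_width: 0.0438
```

```bash
python3 look.py 4 1
```

```text
7.85 [0.55674954 0.31603473 0.06321353] [178.28423073   1.14919429 163.45759593] [[  6.20853564 127.311263    63.2135292 ]] [0.07364544 8.22926681 1.9355643 ]
```

View pics/s4.png

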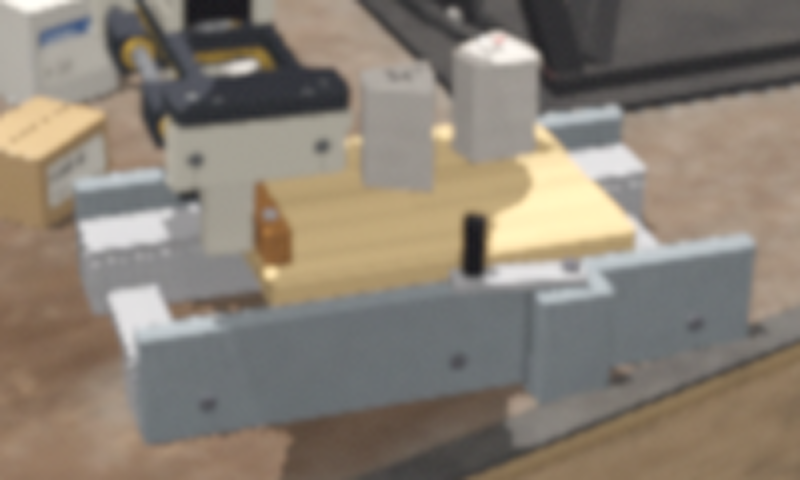

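The board is sliding smoothly at about 8 N, with roughly 25 mm left and the dies standing.

{"fn": "step_arm", "kwargs": {
  "deltas": [
    [0.01, 0.005, 0, 1.5, -4, 1, 0],
    [0.01, 0.005, 0, 1.5, -4, 1, 0],
    [0.01, 0.005, 0, 1, -4, 1, 0],
    [0, 0.005, 0, 1, -4, 1, 0],
    [0, 0.0, 0, 1, -4, 1, 0],
    [0.005, 0.0, 0, 1, -4, 1, 0],
    [0, 0, 0, 1, -4, 1, 0],
    [0.005, 0, 0, 1, -4, 1, 0]
  ]
}}

```text
time_s: 8.75
tcp_pos: [0.5521, 0.3074, 0.0637]
eef_rot: [178.2, 1.2, 163.9]
contact_force: [1.6, 6.2, 0.7]
gripper_width: 0.044
```

{"fn": "step_arm", "kwargs": {
  "deltas": [
    [0.01, 0.007, 0.005, 1, -4, 1, 0],
    [0.01, 0.007, 0.005, 1, -4, 1, 0],
    [0.01, 0.005, 0, 1, -4, 1, 0],
    [0.005, 0.005, 0, 1, -4, 1, 0],
    [0.005, 0, 0, 1, -4, 1, 0],
    [0.005, 0, 0, 1, -4, 1, 0],
    [0.005, 0, 0, 1, -4, 1, 0],
    [0.005, 0, 0, 1, -4, 1, 0]
  ]
}}

```text
time_s: 9.55
tcp_pos: [0.5454, 0.2929, 0.0622]
eef_rot: [179.7, 0.7, 163.7]
contact_force: [1.8, 8.3, 4.8]
gripper_width: 0.0439
```

```bash
python3 look.py 5 1
```

```text
9.55 [0.54542623 0.29292916 0.06217024] [179.67658109   0.74323077 163.73957918] [[  2.11291813 101.90830439  62.17024063]] [1.78646138 8.31791353 4.78305229]
```

View pics/s5.png

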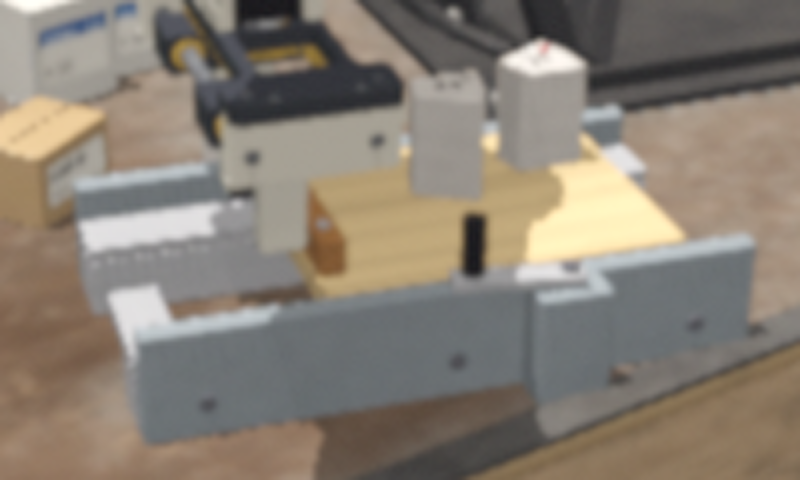

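{"fn": "step_arm", "kwargs": {
  "deltas": [
    [0, 0, 0, 0.5, -3, 0, 0],
    [0, 0, 0, 0.5, -3, 0, 0],
    [0, 0, 0, 0.5, -3, 0, 0]
  ]
}}

```text
time_s: 9.95
tcp_pos: [0.5454, 0.2912, 0.064]
eef_rot: [178.9, 1.1, 163.8]
contact_force: [1.5, 10.5, -1.8]
gripper_width: 0.0435
```

{"fn": "step_arm", "kwargs": {
  "deltas": [
    [0, 0, 0, 0, 2, 0, 0],
    [0, 0, 0, 0, 5, 0, 0],
    [0, 0, 0, 0, 8, 0, 0],
    [0, 0, 0, 0, 8, 0, 0],
    [0, 0, 0, 0, 8, 0, 0],
    [0, 0, 0, 0, 0, 0, 0]
  ]
}}

```text
time_s: 10.55
tcp_pos: [0.5535, 0.3214, 0.0637]
eef_rot: [179.1, 1.0, 163.8]
contact_force: [-0.0, -0.3, -0.5]
gripper_width: 0.0437
```

```bash
python3 look.py 6 1
```

```text
10.55 [0.55348719 0.32135759 0.06368904] [179.1006061    1.01544946 163.75998763] [[  1.53613823 131.45186144  63.68903599]] [-0.03452969 -0.253497   -0.46204179]
```

View pics/s6.png

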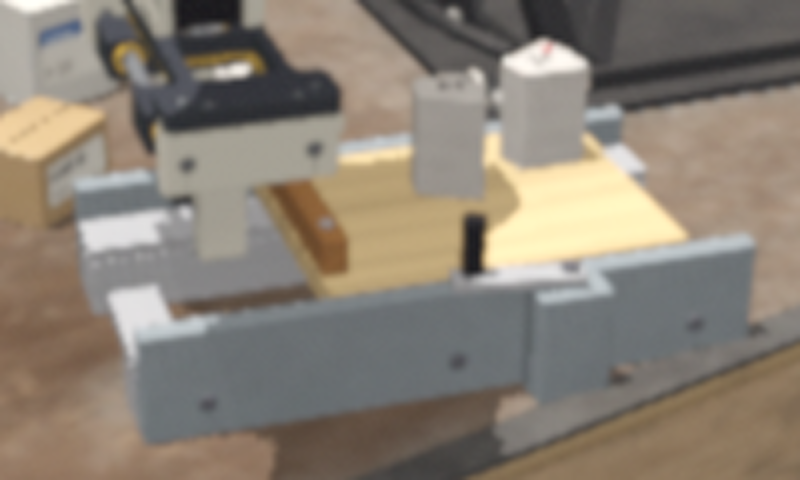

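View pics/t6.png

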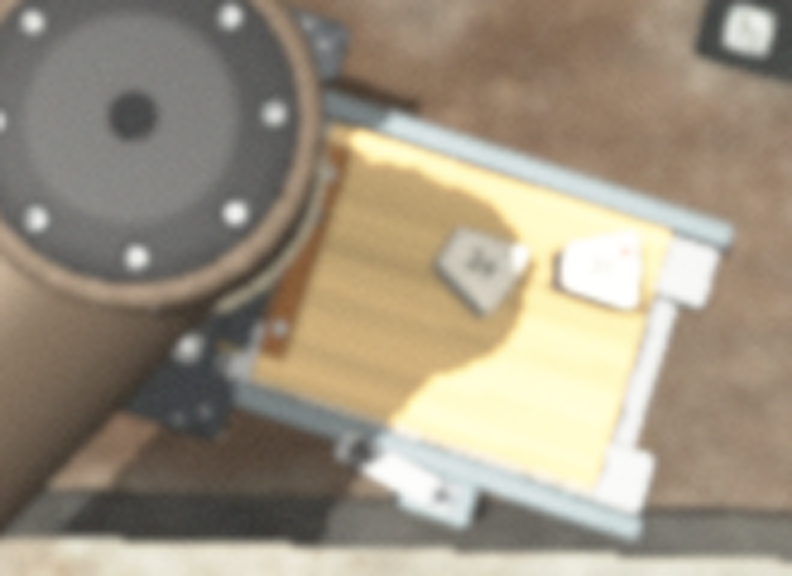

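```bash
python3 - <<'E'
from h import *
s=np.load('s.npy')
for z in (.042,.050):
  P=[[-.068,-.09,z+.015],[-.068,.09,z+.015],[-.055,.076,z+.035],[-.055,.09,z+.035],[.068,-.09,z+.015]]
  a=proj('scene',S2W(P,s));b=proj('top',S2W(P,s))
  print(z,((a-249.5+[0,85])*4).round(0).tolist(),((b-[249.5,164.5])*4.8).round(0).tolist())
E
```

```text
0.042 [[689.0, 238.0], [327.0, 293.0], [348.0, 237.0], [319.0, 242.0], [577.0, 122.0]] [[590.0, 493.0], [246.0, 377.0], [280.0, 361.0], [253.0, 351.0], [671.0, 233.0]]
0.05 [[690.0, 223.0], [327.0, 278.0], [348.0, 222.0], [319.0, 226.0], [578.0, 109.0]] [[592.0, 494.0], [245.0, 377.0], [280.0, 361.0], [252.0, 351.0], [674.0, 232.0]]
```

Both ends are seated. The observed board corner (690,238) and batten corner (347,238) match the z = 42 mm prediction within 1–2 zoomed px; unseated would be 15 px higher. Next I'll rise, shut the fingers, and go behind the peg.

{"fn": "step_arm", "kwargs": {
  "deltas": [
    [0.01, 0.01, 0.01, 0, 0, -15, 0],
    [0, 0, 0, 0, 0, -25, -1],
    [0, 0, 0, 0, 0, -25, -1],
    [0, 0, 0, 10, 0, -10, -1],
    [0, 0, 0, 20, -15, 0, -1],
    [0, 0, 0, 25, -22, 0, -1],
    [0, 0, 0, 25, -22, 0, -1],
    [0, 0, 0, 20, -20, 0, -1],
    [0, 0, 0, 5, -8, 0, -1],
    [0, 0, 0, 0, 0, 0, -1]
  ]
}}

```text
time_s: 11.65
tcp_pos: [0.4169, 0.2619, 0.1361]
eef_rot: [-180.0, 0.1, 163.0]
contact_force: [0.5, 1.1, 0.1]
gripper_width: 0.0006
```

{"fn": "step_arm", "kwargs": {
  "deltas": [
    [0, 0, -0.1, 0, 0, 0, -1],
    [0, 0, -0.1, 0, 0, 0, -1],
    [0, 0, -0.1, 0, 0, 0, -1],
    [0, 0, -0.1, 0, 0, 0, -1],
    [0, 0, -0.1, 0, 0, 0, -1],
    [0, 0, -0.1, 0, 0, 0, -1],
    [0, 0, -0.1, 0, 0, 0, -1],
    [0, 0, -0.06, 0, 0, 0, -1],
    [0, 0, 0, 0, 0, 0, -1]
  ]
}}

```text
time_s: 12.55
tcp_pos: [0.422, 0.2664, 0.1345]
eef_rot: [-179.9, 0.2, -151.7]
contact_force: [0.3, -0.1, 1.1]
gripper_width: 0.0003
```

```bash
python3 look.py 7 1
```

```text
12.55 [0.42203383 0.26635526 0.13452334] [-1.79883678e+02  1.56318184e-01 -1.51728279e+02] [[-108.17277173   40.51673335  134.52333924]] [ 0.27512846 -0.06282871  1.06702833]
```

View pics/s7.png

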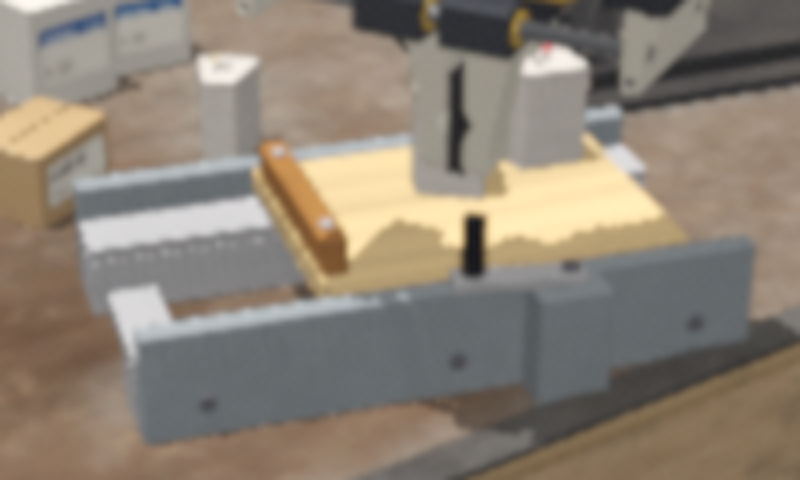

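{"fn": "step_arm", "kwargs": {
  "deltas": [
    [0, 0, 0, -2, 0, 15, -1],
    [0, 0, 0, -2, 0, 20, -1],
    [0, 0, 0, -2, 0, 15, -1],
    [0, 0, 0, 0, 0, 8, -1],
    [0, 0, 0, 0, 0, 4, -1],
    [0, 0, 0, 0, 0, 0, -1]
  ]
}}

```text
time_s: 13.25
tcp_pos: [0.4293, 0.2705, 0.071]
eef_rot: [-179.9, 0.3, -152.4]
contact_force: [0.3, 0.3, 0.2]
gripper_width: 0.0005
```

```bash
python3 look.py 8 1
```

```text
13.25 [0.42926337 0.27053405 0.07096592] [-179.91469655    0.27046012 -152.42770401] [[-102.47547202   46.62160218   70.96591504]] [0.32977096 0.26073626 0.24700979]
```

View pics/s8.png

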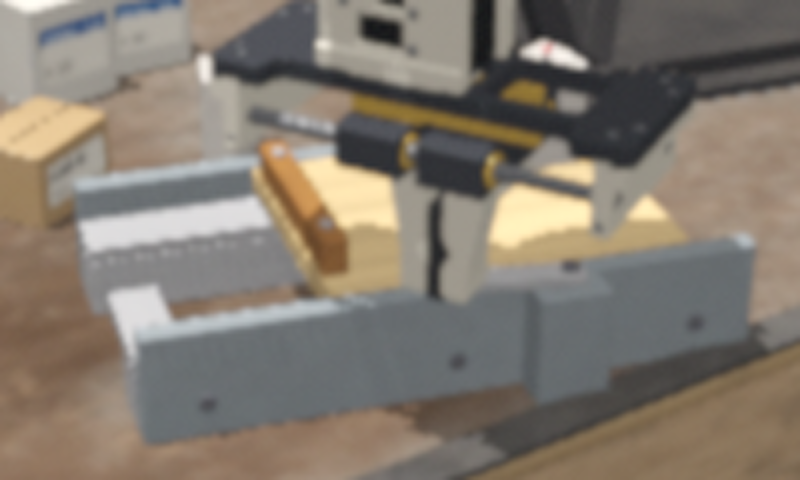

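{"fn": "step_arm", "kwargs": {
  "deltas": [
    [0, 0, 0, 0.5, -3, -2, -1],
    [0, 0, 0, 0.5, -3, -2, -1],
    [0, 0, 0, 0.5, -3, 0, -1],
    [0, 0, 0, 0, -3, 0, -1],
    [0, 0, 0, -1, -3, 0, -1],
    [0, 0, 0, -1, -3, 0, -1]
  ]
}}

```text
time_s: 13.95
tcp_pos: [0.4399, 0.2559, 0.0787]
eef_rot: [179.9, 0.7, -152.4]
contact_force: [0.3, 2.0, -1.3]
gripper_width: 0.0005
```

```bash
python3 look.py 9 1
```

```text
13.95 [0.43989857 0.25588139 0.07873168] [ 179.89005377    0.6645152  -152.37825601] [[-88.03061587  35.70582867  78.73168218]] [ 0.33546155  2.04426445 -1.32482576]
```

View pics/s9.png

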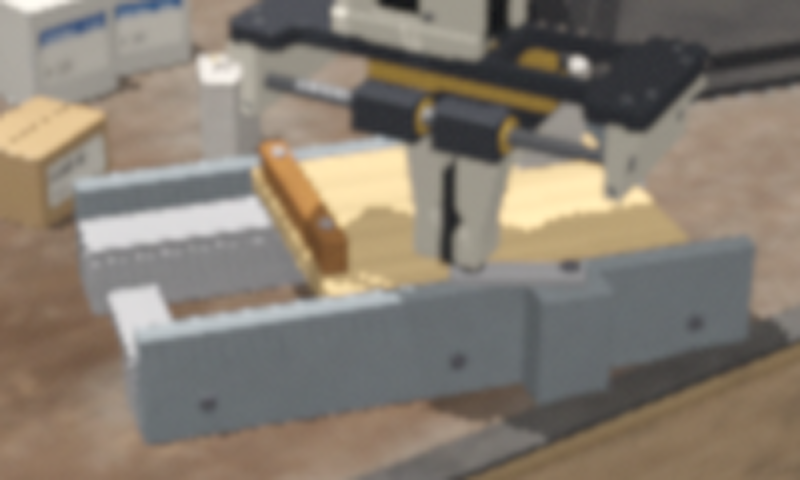

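{"fn": "step_arm", "kwargs": {
  "deltas": [
    [0, 0, 0, -1, -3.5, 0.5, -1],
    [0, 0, 0, -1, -3.5, 0.5, -1],
    [0, 0, 0, -0.5, -3.5, 0.5, -1],
    [0, 0, 0, 0, -3.5, 0.5, -1],
    [0, 0, 0, 0, -3.5, 0.5, -1],
    [0, 0, 0, 0, -3.5, 0.5, -1],
    [0, 0, 0, 0.5, -3.5, 0.5, -1]
  ]
}}

```text
time_s: 14.75
tcp_pos: [0.4555, 0.2347, 0.0755]
eef_rot: [179.9, 0.8, -152.3]
contact_force: [-0.3, 1.8, 1.2]
gripper_width: 0.0003
```

```bash
python3 look.py 10 1
```

```text
14.75 [0.45549936 0.2346573  0.07550664] [ 179.8856268     0.79661462 -152.33533969] [[-66.92013065  19.95166135  75.50663819]] [-0.25641162  1.75090324  1.17296954]
```

View pics/s10.png

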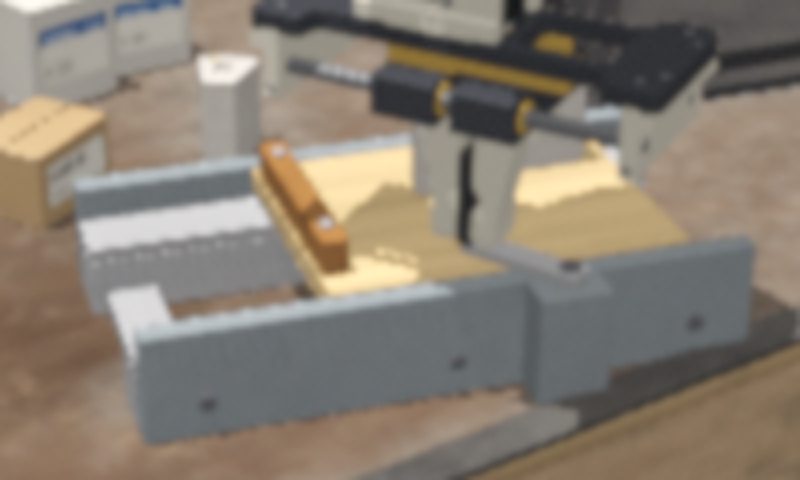

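{"fn": "step_arm", "kwargs": {
  "deltas": [
    [0, 0, 0, 1, -3.5, 0, -1],
    [0, 0, 0, 1.2, -3.5, 0, -1],
    [0, 0, 0, 1.5, -3.5, 0, -1],
    [0, 0, 0, 1.8, -3.5, 0, -1],
    [0, 0, 0, 2, -3.5, 0, -1],
    [0, 0, 0, 2, -3.5, 0, -1]
  ]
}}

```text
time_s: 15.45
tcp_pos: [0.4575, 0.2102, 0.0754]
eef_rot: [179.9, 0.9, -152.3]
contact_force: [2.0, 1.4, 0.2]
gripper_width: 0.0004
```

```bash
python3 look.py 11 1
```

```text
15.45 [0.45751054 0.21016572 0.0754365 ] [ 179.89268509    0.86539149 -152.31430441] [[-57.85640506  -2.88977074  75.43650357]] [2.0420128  1.39038245 0.21064716]
```

View pics/s11.png

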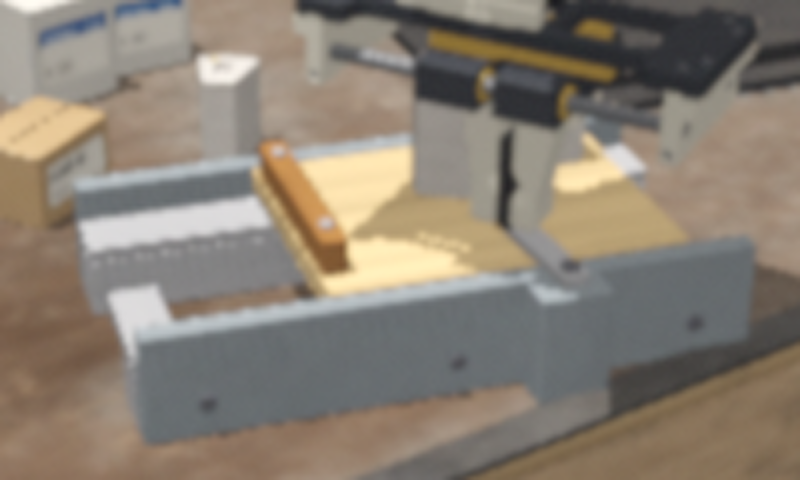

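{"fn": "step_arm", "kwargs": {
  "deltas": [
    [0, 0, 0, 2, -2, 0, -1],
    [0, 0, 0, 2, -2, 0, -1],
    [0, 0, 0, 2, -2, 0, -1]
  ]
}}

```text
time_s: 15.85
tcp_pos: [0.4558, 0.2044, 0.0755]
eef_rot: [179.7, 1.1, -152.3]
contact_force: [-0.7, 17.7, -7.8]
gripper_width: 0.0003
```

```bash
python3 look.py 12 1
```

```text
15.85 [0.45580563 0.20443503 0.07549391] [ 179.69484961    1.14045132 -152.34624423] [[-57.81661678  -8.86856648  75.49390665]] [-0.73436167 17.67153066 -7.76917379]
```

View pics/s12.png

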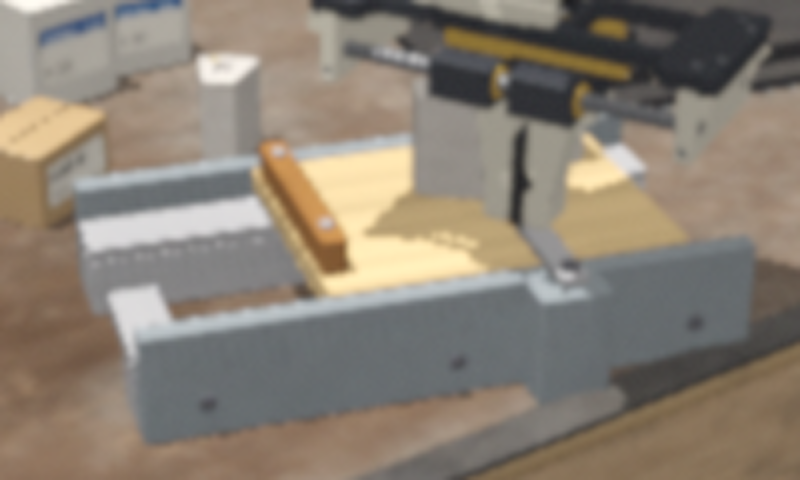

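The force jumped to 18 N at the expected end position, so the catch is at its stop. I'll back off and rise clear.

{"fn": "step_arm", "kwargs": {
  "deltas": [
    [0, 0, 0, -2, 3, 0, -1],
    [0, 0, 0, -2, 6, 0, -1],
    [0, 0, 0, -1, 6, 0, -1],
    [0, 0, 0, 0, 0, -15, -1],
    [0, 0, 0, 0, 0, -30, -1],
    [0, 0, 0, 0, 0, -40, -1],
    [0, 0, 0, 0, 20, -40, -1],
    [0, 0, 0, 10, 40, -30, -1],
    [0, 0, 0, 10, 40, 0, -1],
    [0, 0, 0, 10, 40, 0, -1]
  ]
}}

```text
time_s: 16.95
tcp_pos: [0.3542, 0.3261, 0.2332]
eef_rot: [179.9, 0.3, -152.8]
contact_force: [-0.2, 0.3, -0.2]
gripper_width: 0.0003
```

{"fn": "step_arm", "kwargs": {
  "deltas": [
    [0, 0, 0, 0, 20, 0, -1],
    [0, 0, 0, 0, 0, 0, -1]
  ]
}}

```text
time_s: 17.15
tcp_pos: [0.3415, 0.3469, 0.2339]
eef_rot: [179.9, 0.3, -152.6]
contact_force: [0.1, 0.0, -0.1]
gripper_width: 0.0003
```

```bash
python3 look.py 13 1; python3 - <<'E'
from h import *
s=np.load('s.npy')
for t in (1.3,1.45,1.57):
  P=[[-.092+.045*np.sin(t),-.02+.045*np.cos(t),z] for z in(.095,.065)]
  print(t,((proj('scene',S2W(P,s))-[249.5,164.5])*4).round(0).tolist(),((proj('top',S2W(P,s))-[249.5,164.5])*4.8).round(0).tolist())
E
```

```text
17.15 [0.34146102 0.34693567 0.23389558] [ 179.91847968    0.29891914 -152.59739545] [[-208.73694445   94.1080143   233.89558123]] [ 0.06067112  0.01950067 -0.05590138]
1.3 [[516.0, 172.0], [514.0, 229.0]] [[450.0, 404.0], [446.0, 403.0]]
1.45 [[528.0, 169.0], [526.0, 226.0]] [[464.0, 406.0], [459.0, 405.0]]
1.57 [[538.0, 167.0], [536.0, 224.0]] [[475.0, 409.0], [470.0, 408.0]]
```

View pics/s13.png

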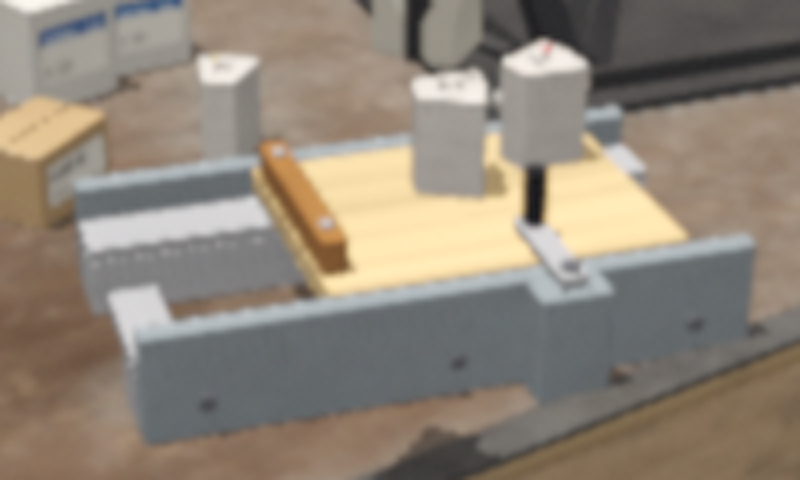

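View pics/t13.png

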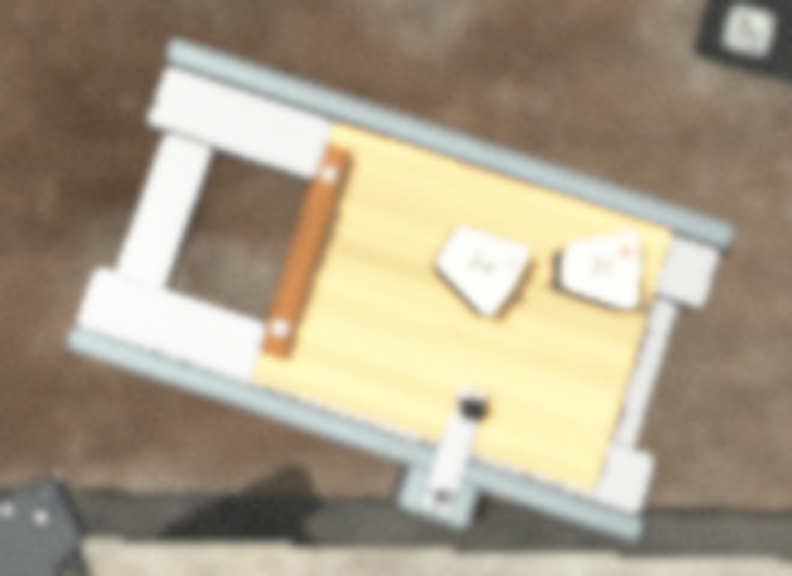

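The peg shows at (473,406) in the top view and about (536,168–222) in the scene view, which matches θ = 1.57. Both dies are upright, the bystanders look unmoved, and the board is flush.

```bash
python3 -c "
from plant import r
print(r.close_job())"
```

```text
the job is handed in; nothing more can be done
None
```

The board is seated in its notches, the catch is across at its stop, and the job is handed in at about 17 s of the 61 s allowed.

- **Board:** I pushed it about 46 mm by the batten end face at roughly 10–20 mm/s. The force readings were 5–10 N, slightly above the quoted 1–8 N. I stopped as it came up against the notches and let off the push. In the scene view its near-side corners at both ends match the seated height of 42 mm within 1–2 zoomed pixels; unseated would be about 15 pixels off.
- **Catch:** I swung the peg round with shut fingers at about 2 N. At the expected end position the force rose to about 18 N in the last short step, so I backed off straight away. The last pictures show the peg where it should be at 1.57 rad in both views.
- **Other checks:** Both dies on the board are upright and were never approached. The spare die and the carton look unmoved in the scene view. The arm stands clear, with near-zero force reading.

No check failed or disagreed.

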